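# Lock the filter panel of the sanding dust extractor

## Robot

A 6-joint arm with a two-finger parallel gripper is mounted at the origin on the work surface. World frame = base frame: x ahead of the robot, y to its left, z up, the work surface at z = 0. Lengths are in m, angles in rad, forces in N, time in s.
With the tool pointing down it reaches from about 0.3 to 1 m from the base axis. Payload 5.1 kg.
Tool frame: the origin (TCP) lies midway between the tips of the shut fingers; the grasp point (between the pads) lies 19 mm behind it (manip.hold_point_z is the distance from the TCP to the grasp point, in m); z points along the fingers, y is the line along which they close (so a half turn about z gives the same grasp; the last joint's range is limited). The gripper opens to 95 mm and grips with 3 to 60 N. Pads are 20 mm wide; open, the fingers measure 119 mm over their backs; the gripper's body (75 mm by 180 mm) begins 59 mm behind the grasp point.
Start: joints at [1.102, 0.124, 1.65, -0, 1.367, -0.083], TCP at [0.245, 0.602, 0.215] pointing down, gripper open.
Joint ranges: [-2.61, 2.61], [-1.02, 2.33], [0.03, 2.71], [-1.35, 4.49], [0.32, 2.68], [-2.91, 2.91]. Speed limits (rad/s): [2.57, 2.57, 3.14, 3.14, 3.14, 3.14].

## Interface

Orientations are given as a unit quaternion [w, x, y, z].
In Python, from plant import manip gives the robot as it stands.
- The arm moves only by the tool arm_command, never from a script. Its argument "rows" is a list of rows, each an object of numbers: "dx", "dy", "dz": the shift along the tool's x, y, z in mm; "yaw": the turn about the tool's z in degrees; "hand": the closure, from -1 (fully open) to 1 (shut), so that 0 is half open. In form: [{"dx": .., "dy": .., "dz": .., "yaw": .., "hand": ..}, ...]. A call has 1 to 12 rows; each row shifts and turns the commanded pose from where the row before left it, along the tool's axes as they then stand; what a row does not reach is not made up. A row lasts 1/10 s, in which the tool goes at most 50 mm and 8.59 degrees, less where a joint would pass 70% of its speed; a pose out of reach is approached as far as the arm can. A call with a gripper value outside its range is refused whole. The fingers move at their own pace and stop on an object; the grip force is fixed at half the most. Time passes only in rows, so rows that do not move let the fingers close. It gives the time, the measured TCP pose, the force, the opening and the grip force at its end, in the units of the state.
- manip.get_state(): the state, without advancing time (a new reading comes with each control period).
- manip.camera(name): name is "scene" or "top" or "wrist"; returns a dict with "img" (384x512x3 uint8, red, green, blue), "vfov" (degrees; the focal length in pixels is half the picture's height over the tangent of half this angle, whatever the lens; pixels are square), "cx", "cy" (the principal point, pixels), "k1" (the pictures are not rectified: a ray, as slopes to the right and down, at radius r is drawn at 1 + k1 r^2 times it, then the intrinsics apply), "cam_to_world" (4x4, takes a point from camera to world coordinates). Camera axes: x right, y down, z forward; pixel columns grow to the right and rows downward; lengths in m; the calibration is good to about 2 mm. A picture is of the moment at which its call begins. There is no depth.
- manip.close_job(): hands the job in; it is judged then, once.
The state is a dict: "t": time; "joint_positions": joint angles; "joint_vel": joint speeds; "tau": joint torques, N m; "tcp_pos": TCP position; "orientation": TCP orientation; "wrist_force": force on the tool from outside, world axes, zero at the start; "wrist_torque": the same for the moment, N m; "grip_width": opening from 0.0 (shut) to 1.0 (fully open); "grip_force": force on a finger pad.
Only numpy, scipy, OpenCV 4.12 (cv2) and the standard library are available. Lean on these libraries where they do the work, as an engineer would, in place of code of your own. Each camera call takes 0.05 s, during which the arm holds its last target. There are 200 camera calls.

## Task

The blue filter panel of the dust extractor is unlocked and its seal pushes it slightly open. Set your fingertips in the slot of the yellow quarter-turn fastener, press the panel down shut, and while it is down turn the fastener clockwise (seen from above) to its stop, so that the panel stays shut when you let go and move clear. Do not pick up or push aside the things standing around.

Things in the scene. Friction and masses are not known exactly. Their poses are not given: they have to be found in the camera images.
- extractor: Benchtop dust extractor, fixed, a white box 300 (x) x 260 (y) x 110 mm high. Origin: centre of its underside, on the table; its x axis points from its front (fastener end, nearer the robot) to its back, z up. Its front 210 mm is an open bay under the blue panel; the rear 90 mm is a flat deck 110 mm high. Panel shut, the fastener's axis is at x = -85, y = 0 mm.
- panel_hinge (a point): Middle of the panel's hinge line, at x = +60, y = 0, z = 110 mm of the extractor; the line runs along the extractor's y. The blue panel, 210 x 260 x 8 mm, reaches from here to the extractor's front edge and lies on the 110 mm high rim when shut.
- collar (a point): Centre of the mouth of the black collar round the fastener, on its axis, 142 mm above the table when the panel is shut. The collar (inner diameter 106, outer 116 mm) is part of the panel and rises 24 mm from its top. In it turns the fastener's head, diameter 100 mm: two yellow half-moons, level with the collar's top, with the slot between them.
- slot (a point): Centre of the floor of the dark straight slot, on the fastener's axis. Slot 30 mm wide, 21 mm deep, 106 mm long (its ends closed by the collar). Site y runs along the slot, x across, z up the fastener's axis; turns with it. Panel shut: 121 mm above the table, at x = -85, y = 0 mm of the extractor; sprung up: about 15 mm higher, leaning 0.1 rad.
- panel (a joint): Opening angle of the panel about its hinge (rad): 0 shut, 0.15 at most. Its sprung seal holds it about 0.1 open while unlocked; about 8 N down at the fastener shuts it fully; let go unlocked, it springs up again. Locked, a cam under the panel caught below a ledge of the box keeps it under about 0.02.
- lock (a joint): Turn of the fastener (rad), 0 to 1.571, hard stops, grows clockwise from above; stays where left (friction 0.06 N m). 0 unlocked: slot along the extractor's y; 1.571 locked: along its x. Starts at 0 to 0.3. Turned past 0.6 before the panel is shut, the cam lands on or against the ledge and the panel cannot shut. Fingers have play in the slot: turn them past a quarter turn to reach the stop.
- glue: Loose white glue bottle, 48 mm diameter, 140 mm tall, standing on the table beside the extractor; origin at the centre of its underside. Leave alone.
- parts_box: Loose clear plastic box with compartments, 100 x 75 x 35 mm, on the table; origin at the centre of its underside. Leave alone.
- sanding_block: Loose cork sanding block, 45 x 90 x 30 mm, lying on the extractor's rear deck; origin at the centre of its underside. Leave alone.

How it is judged:
By the outcome, as a careful person would: the job done as asked, in the order asked, and still so for the second after the job is handed in, with the robot touching nothing.
It also fails if it takes over 35 s, if anything falls off the work surface, if the arm or the gripper's body presses on something with over 40 N, if the wrist force passes 120 N, or if a joint passes its speed limit or range.

## Working session

There is one attempt and no reset: what is moved stays moved. The work goes in short steps, Python scripts to look and compute and a tool call to move; the robot and the scene stay as the last step left them, time stands still between calls to the robot, and variables do not carry over. Pictures are saved under pics/ and viewed, at most 10 in all, crops included, and the job is handed in when it is done.

Besides the shell and the picture viewer there is one more tool, called as name(argument=value, ...), one argument or row to a line, values as JSON. arm_command: Moves the arm, as the interface text tells. Its arguments: {"type":"object","properties":{"rows":{"type":"array","items":{"type":"object","properties":{"dx":{"type":"number"},"dy":{"type":"number"},"dz":{"type":"number"},"yaw":{"type":"number"},"hand":{"type":"number"}}}}},"required":["rows"]}

```bash
mkdir -p pics; cat > h.py <<'E'
import numpy as np, cv2
from plant import manip
def snap(n,f):
    c=manip.camera(n); cv2.imwrite(f'pics/{f}.png',c['img'][:,:,::-1]); np.savez(f'pics/{f}.npz',**c); return c
def load(f): return dict(np.load(f'pics/{f}.npz'))
def K(c):
    F=192/np.tan(np.radians(float(c['vfov']))/2); return np.array([[F,0,float(c['cx'])],[0,F,float(c['cy'])],[0,0,1]]),np.array([float(c['k1']),0,0,0])
def ray(c,uv):
    k,d=K(c); p=cv2.undistortPoints(np.array(uv,float).reshape(-1,1,2),k,d).reshape(-1,2)
    T=c['cam_to_world']; return T[:3,3],np.c_[p,np.ones(len(p))]@T[:3,:3].T
def onplane(c,uv,z):
    o,r=ray(c,uv); return o+r*((z-o[2])/r[:,2])[:,None]
def proj(c,P):
    T=np.linalg.inv(c['cam_to_world']); k,d=K(c)
    return cv2.projectPoints(np.array(P,float).reshape(-1,1,3),cv2.Rodrigues(T[:3,:3])[0],T[:3,3],k,d)[0].reshape(-1,2)
E
python3 - <<'E'
from h import *
a=snap('top','top0');b=snap('scene','sc0')
for c in(a,b):print(c['vfov'],c['k1'],c['cam_to_world'].round(3).tolist())
s=manip.get_state();print(s)
E
```

```text
43.238400169540846 0.015021641052196544 [[-0.009, -0.981, 0.192, 0.388], [-1.0, 0.009, -0.002, 0.028], [0.001, -0.192, -0.981, 1.295], [0.0, 0.0, 0.0, 1.0]]
51.7093571526601 -0.028490420684905808 [[-0.181, 0.634, -0.752, 1.325], [0.983, 0.128, -0.129, 0.129], [0.014, -0.763, -0.647, 0.719], [0.0, 0.0, 0.0, 1.0]]
{'t': 0.1, 'joint_positions': array([ 1.10241139e+00,  1.24446508e-01,  1.65153827e+00, -9.58805646e-06,
        1.36752093e+00, -8.26273878e-02]), 'joint_vel': array([-0.00040476, -0.00064219, -0.00245208,  0.00070677, -0.00090661,
        0.00022619]), 'tau': array([ 4.97366418e-04, -4.18876255e+01, -3.61099613e+01,  7.77634280e-02,
        4.60669154e-02, -7.33642719e-05]), 'tcp_pos': array([0.24434875, 0.60168756, 0.2135052 ]), 'orientation': array([-2.55691446e-04,  1.91684033e-01,  9.81456222e-01, -9.21734304e-04]), 'wrist_force': array([ 0.55626446,  1.15502986, -0.12104121]), 'wrist_torque': array([-0.00572473, -0.0198039 , -0.0118059 ]), 'grip_force': 0.0, 'grip_width': 0.9966521214824604}
```

View pics/top0.png

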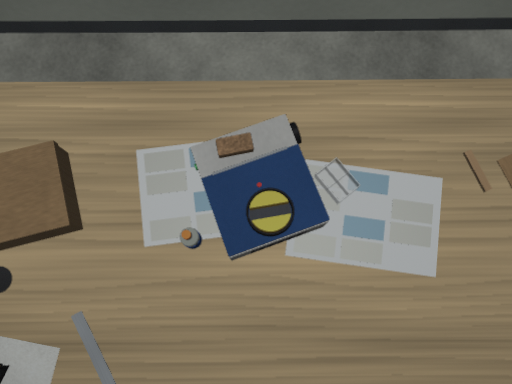

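View pics/sc0.png

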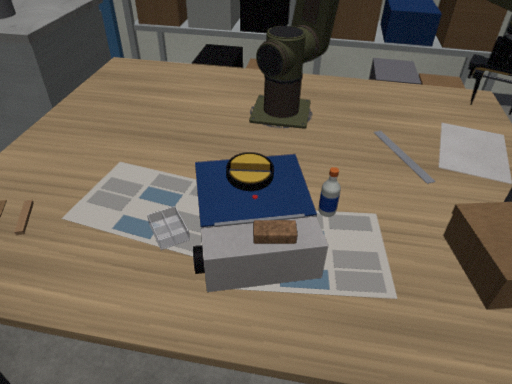

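The top view shows the blue panel with the fastener at about (270,212), glue at (190,237), parts box at (337,181) and the sanding block at (235,145). The scene view shows the fastener at (250,171). Next I segment both views.

```bash
python3 - <<'E'
from h import *
from scipy.optimize import least_squares
obs=[]
for f,x0,y0,x1,y1 in(('top0',235,175,305,250),('sc0',215,145,285,200)):
    c=load(f); hsv=cv2.cvtColor(c['img'],cv2.COLOR_RGB2HSV)
    m=cv2.inRange(hsv,(20,120,70),(35,255,255)); k=np.zeros_like(m);k[y0:y1,x0:x1]=m[y0:y1,x0:x1]
    n,l,s,ce=cv2.connectedComponentsWithStats(k); i=[j for j in range(1,n) if s[j,4]>60];print(f,s[i].tolist(),ce[i])
    hull=cv2.convexHull(np.argwhere(k)[:,::-1].astype(np.int32)); e=cv2.fitEllipse(hull);print(e)
    obs.append((c,ce[i],np.array(e[0])))
    b=cv2.inRange(hsv,(105,120,30),(125,255,255)); 
    n,l,s,ce=cv2.connectedComponentsWithStats(b); j=1+s[1:,4].argmax()
    h=cv2.convexHull(np.argwhere(l==j)[:,::-1].astype(np.int32)); 
    q=cv2.approxPolyDP(h,8,True).reshape(-1,2); print('blue',q.tolist())
def tri(cs,uvs):
    A=np.zeros((3,3));B=np.zeros(3)
    for c,uv in zip(cs,uvs):
        o,r=ray(c,[uv]);r=r[0]/np.linalg.norm(r);M=np.eye(3)-np.outer(r,r);A+=M;B+=M@o
    return np.linalg.solve(A,B)
cs=[o[0] for o in obs]
print('fast',tri(cs,[o[2] for o in obs]), tri(cs,[o[1].mean(0) for o in obs]))
p=onplane(cs[0],obs[0][1],.157);print(p); d=p[1]-p[0];print('halves dir deg',np.degrees(np.arctan2(d[1],d[0])))
p=onplane(cs[0],[(190,153),(291,117),(300,147)],.11);print(p)
img=cv2.resize(cs[0]['img'][100:270,170:370],None,fx=4,fy=3.5*8/7,interpolation=cv2.INTER_CUBIC)[:600]
cv2.imwrite('pics/crop0.png',cv2.resize(cs[0]['img'][110:260,175:375],None,fx=4,fy=4,interpolation=cv2.INTER_CUBIC)[:,:,::-1])
E
```

```text
top0 [[249, 190, 40, 19, 472], [252, 214, 38, 18, 459]] [[267.39618644 199.06567797]
 [271.67973856 222.77124183]]
((269.41522216796875, 210.8257293701172), (41.81586837768555, 42.08949661254883), 140.4102783203125)
blue [[328, 219], [229, 255], [202, 179], [297, 145]]
sc0 [[231, 154, 39, 16, 412], [230, 171, 40, 12, 357]] [[249.74757282 160.89805825]
 [249.40616246 175.74509804]]
((249.79600524902344, 167.7819366455078), (29.123565673828125, 41.91636657714844), 92.30205535888672)
blue [[315, 214], [202, 226], [196, 163], [294, 155]]
fast [ 0.5709745  -0.00944101  0.14968549] [ 0.57102298 -0.00986854  0.14803434]
[[ 0.59819495 -0.00422235  0.157     ]
 [ 0.54107182 -0.01356891  0.157     ]]
halves dir deg -170.70753013795397
[[ 0.72725313  0.18891141  0.11      ]
 [ 0.82091593 -0.06919896  0.11      ]
 [ 0.74061999 -0.09022579  0.11      ]]
```

View pics/crop0.png

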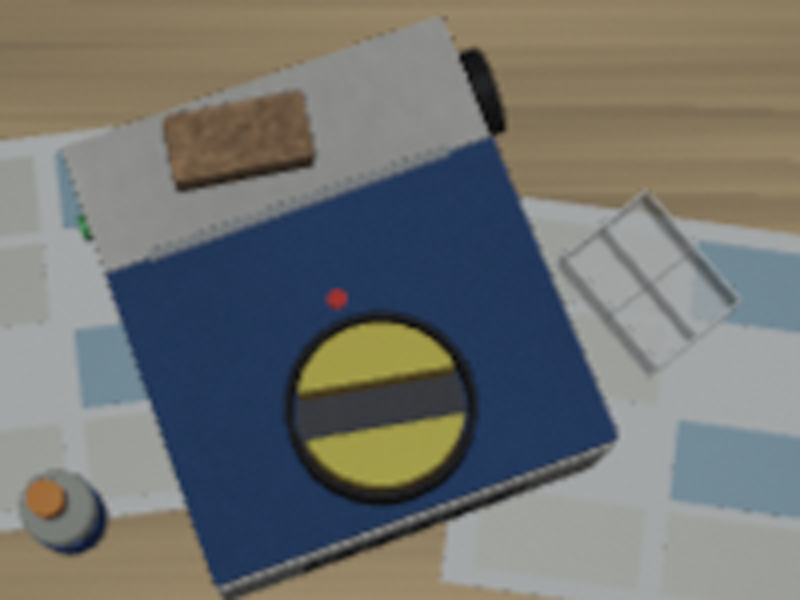

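```bash
cat > fit.py <<'E'
from h import *
from scipy.optimize import least_squares
from scipy.spatial.transform import Rotation as R
def model(p):
    x,y,yaw,q,lk=p; Rz=R.from_euler('z',yaw); W=lambda P:Rz.apply(P)+[x,y,0]
    Rq=R.from_euler('y',q); H=np.array([.06,0,.11]); P_=lambda P:W(Rq.apply(np.array(P)-H)+H)
    cc=R.from_euler('z',-lk).apply([[.0295,0,0],[-.0295,0,0]])+[-.085,0,.142]
    return W(np.array([[.15,.13,.11],[.15,-.13,.11]])),P_([[.06,.13,.118],[.06,-.13,.118],[-.15,.13,.118],[-.15,-.13,.118]]),P_(cc),P_([[-.085,0,.142],[-.085,0,.121]]),W
E
python3 - <<'E'
from fit import *
a,b=load('top0'),load('sc0')
oa=np.array([[191.2,147.5],[285,114.2],[202,178],[298,145],[229.5,255.5],[329,219],[267.4,199.07],[271.68,222.77]])
ob=np.array([[314.5,214],[202,222],[295,156],[196,162]])
fb=np.array([[249.75,160.9],[249.41,175.75]])
def res(p):
    d,pc,cc,_,_=model(p); A=proj(a,np.r_[d,pc,cc])-oa
    B=proj(b,cc).mean(0)-fb.mean(0); Bp=proj(b,pc[2:])-ob[2:]
    return np.r_[A.ravel(),2*B,.5*Bp.ravel()]
s=least_squares(res,[.65,.02,.35,.1,.2],loss='soft_l1');print(s.x.round(4),res(s.x).round(1))
d,pc,cc,f,W=model(s.x);print('mouth,slot',f.round(4)); s0=s.x.copy();s0[3]=0;print('shut',model(s0)[3].round(4))
print('slot dir deg (y axis)',np.degrees(s.x[2]-s.x[4])+90,'ext yaw',np.degrees(s.x[2]))
np.save('pose.npy',s.x)
g=onplane(a,[(190,237)],.1);print('glue',g)
st=manip.get_state();Q=st['orientation'];print(R.from_quat(Q[[1,2,3,0]]).as_matrix().round(3))
E
```

```text
[0.6483 0.0173 0.3429 0.0448 0.1837] [-1.6 -1.6  0.3 -1.7 -1.3 -0.5  0.1 -2.  -0.8  1.3  0.5  0.7  0.6  0.4
  0.7  0.6  0.  -0.6 -0.1 -0.4 -0.6  0.7]
mouth,slot [[ 0.5698 -0.0107  0.1485]
 [ 0.5689 -0.011   0.1275]]
shut [[ 0.5683 -0.0112  0.142 ]
 [ 0.5683 -0.0112  0.121 ]]
slot dir deg (y axis) 99.12027816712394 ext yaw 19.646907013097483
glue [[0.51513201 0.18664365 0.1       ]]
[[-0.927  0.376 -0.001]
 [ 0.376  0.927 -0.002]
 [ 0.    -0.002 -1.   ]]
```

arm_command(
  rows=[
    {"dx": -37, "dy": -31, "dz": -4, "hand": -0.2},
    {"dx": -37, "dy": -31, "dz": -4, "hand": -0.2},
    {"dx": -37, "dy": -31, "dz": -4, "hand": -0.2},
    {"dx": -37, "dy": -31, "dz": -4, "hand": -0.2},
    {"dx": -37, "dy": -31, "dz": -4, "hand": -0.2},
    {"dx": -37, "dy": -31, "dz": -4, "hand": -0.2},
    {"dx": -37, "dy": -31, "dz": -4, "hand": -0.2},
    {"dx": -37, "dy": -31, "dz": -4, "hand": -0.2},
    {"dx": -37, "dy": -31, "dz": -4, "hand": -0.2},
    {"dx": -37, "dy": -31, "dz": -4, "hand": -0.2},
    {"dx": -37, "dy": -31, "dz": -4, "hand": -0.2},
    {"dx": -37, "dy": -31, "dz": -4, "hand": -0.2},
  ],
)

```text
schema error: expected keys dx, dy, dz, yaw, hand
```

arm_command(
  rows=[
    {"dx": -44, "dy": -37, "hand": -0.2},
    {"dx": -44, "dy": -37, "hand": -0.2},
    {"yaw": -7.8, "hand": -0.2},
    {"yaw": -7.8, "hand": -0.2},
    {"yaw": -7.8, "hand": -0.2},
    {"yaw": -7.8, "hand": -0.2},
    {"hand": -0.2},
    {"hand": -0.2},
  ],
)

```text
schema error: expected keys dx, dy, dz, yaw, hand
```

```bash
python3 - <<'E'
from fit import *
c=snap('wrist','w1')
d,pc,cc,f,W=model(np.load('pose.npy'));print(proj(c,np.r_[cc,f]).round(1), c['cam_to_world'].round(3).tolist())
st=manip.get_state();print(st['t'],st['tcp_pos'],st['joint_positions'],st['grip_width'],st['wrist_force']);print(R.from_quat(st['orientation'][[1,2,3,0]]).as_matrix().round(3))
E
```

```text
[[-44.7 575.3]
 [-79.  555.9]
 [-61.5 565.8]
 [-46.6 543.6]] [[0.376, 0.896, 0.236, 0.178], [0.926, -0.363, -0.098, 0.628], [-0.002, 0.256, -0.967, 0.384], [0.0, 0.0, 0.0, 1.0]]
0.15 [0.24440376 0.60177709 0.21368069] [ 1.10238455e+00  1.24371146e-01  1.65132391e+00  2.08394892e-05
  1.36750630e+00 -8.25814002e-02] 1.001816665626493 [ 0.50121164 -0.21106792  0.21076126]
[[-0.926  0.376 -0.001]
 [ 0.376  0.926 -0.001]
 [ 0.    -0.002 -1.   ]]
```

View pics/w1.png

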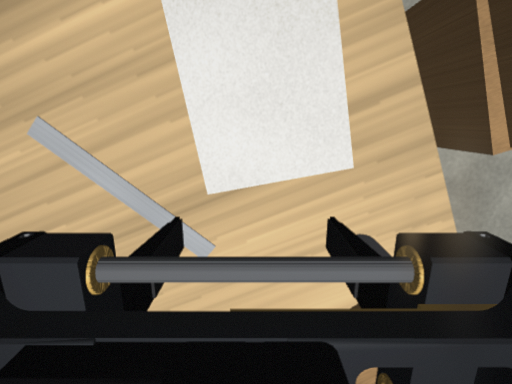

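The move was refused because every row needs all five keys, so the arm is still at the start. The wrist picture shows only the table and the fingertips at about (180,222) and (330,222).

arm_command(
  rows=[
    {"dx": -37, "dy": -31, "dz": -4, "yaw": 0, "hand": -0.2},
    {"dx": -37, "dy": -31, "dz": -4, "yaw": 0, "hand": -0.2},
    {"dx": -37, "dy": -31, "dz": -4, "yaw": 0, "hand": -0.2},
    {"dx": -37, "dy": -31, "dz": -4, "yaw": 0, "hand": -0.2},
    {"dx": -37, "dy": -31, "dz": -4, "yaw": 0, "hand": -0.2},
    {"dx": -37, "dy": -31, "dz": -4, "yaw": 0, "hand": -0.2},
    {"dx": -37, "dy": -31, "dz": -4, "yaw": 0, "hand": -0.2},
    {"dx": -37, "dy": -31, "dz": -4, "yaw": 0, "hand": -0.2},
    {"dx": -37, "dy": -31, "dz": -4, "yaw": 0, "hand": -0.2},
    {"dx": -37, "dy": -31, "dz": -4, "yaw": 0, "hand": -0.2},
    {"dx": -37, "dy": -31, "dz": -4, "yaw": 0, "hand": -0.2},
    {"dx": -37, "dy": -31, "dz": -4, "yaw": 0, "hand": -0.2},
  ],
)

```text
t: 1.35
tcp_pos: [0.5164, 0.0885, 0.2627]
orientation: [0.0, 0.192, 0.981, 0.0]
wrist_force: [0.6, 0.3, 0.5]
grip_width: 0.598
grip_force: 0.0
```

arm_command(
  rows=[
    {"dx": -29, "dy": -25, "dz": 0, "yaw": 0, "hand": -0.2},
    {"dx": -29, "dy": -25, "dz": 0, "yaw": 0, "hand": -0.2},
    {"dx": 0, "dy": 0, "dz": 0, "yaw": -7.8, "hand": -0.2},
    {"dx": 0, "dy": 0, "dz": 0, "yaw": -7.8, "hand": -0.2},
    {"dx": 0, "dy": 0, "dz": 0, "yaw": -7.8, "hand": -0.2},
    {"dx": 0, "dy": 0, "dz": 0, "yaw": -7.8, "hand": -0.2},
    {"dx": 0, "dy": 0, "dz": 0, "yaw": 0, "hand": -0.2},
    {"dx": 0, "dy": 0, "dz": 0, "yaw": 0, "hand": -0.2},
  ],
)

```text
t: 2.15
tcp_pos: [0.5508, 0.0223, 0.2624]
orientation: [-0.0, -0.078, 0.997, 0.0]
wrist_force: [0.9, 0.4, 0.9]
grip_width: 0.596
grip_force: 0.0
```

```bash
python3 - <<'E'
from fit import *
c=snap('wrist','w2')
d,pc,cc,f,W=model(np.load('pose.npy'));print(proj(c,np.r_[cc,f]).round(1), c['vfov'],c['cam_to_world'].round(3).tolist())
st=manip.get_state();print(st['t'],st['tcp_pos'],st['joint_positions'],st['grip_width'],st['wrist_force']);print(R.from_quat(st['orientation'][[1,2,3,0]]).as_matrix().round(3))
E
```

```text
[[222.9 228.3]
 [220.8 176.5]
 [221.9 203.1]
 [223.8 197.1]] 69.76593982287697 [[-0.155, 0.955, 0.252, 0.48], [0.988, 0.15, 0.04, 0.011], [-0.0, 0.255, -0.967, 0.433], [0.0, 0.0, 0.0, 1.0]]
2.2 [0.55079985 0.02238648 0.26246853] [-5.67758830e-02 -1.20674203e-01  1.81509141e+00  1.98592485e-05
  1.44748494e+00 -1.78404402e+00] 0.6014229753158571 [ 0.38365013 -0.34142622  0.27828326]
[[-0.988 -0.156 -0.   ]
 [-0.156  0.988  0.   ]
 [ 0.     0.    -1.   ]]
```

View pics/w2.png

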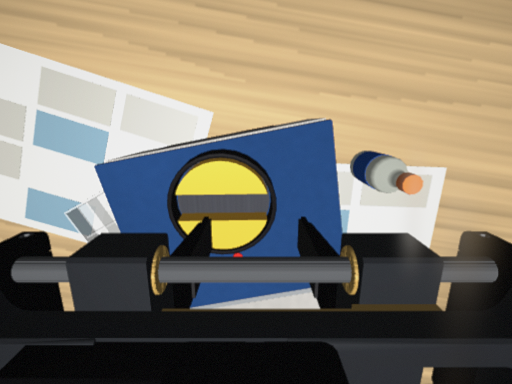

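The wrist view shows the fastener at about (221,203), within a pixel of the prediction, with the slot running nearly horizontal. I'll refine its edges and height across all the views.

```bash
python3 - <<'E'
from fit import *
a,b,c=load('top0'),load('sc0'),load('w2')
hsv=cv2.cvtColor(c['img'],cv2.COLOR_RGB2HSV)
m=cv2.inRange(hsv,(22,120,170),(35,255,255)); m[:150]=0;m[260:]=0
cols=range(185,262,4); E1=[];E2=[]
for u in cols:
    t=np.flatnonzero(m[150:205,u])+150; E1.append((u,t.max()+.5))
    t=np.flatnonzero(m[205:235,u])+205
    if len(t) and u<200: E2.append((u,t.min()-.5))
    elif len(t): E2.append((u,t.min()-.5))
pts=np.argwhere(m[:196])[:,::-1]; print('yellow top/left/right',pts.min(0),pts.max(0), E1[::6],E2[::6])
E1,E2=np.array(E1),np.array(E2)
oa=np.array([[191.2,147.5],[285,114.2],[202,178],[298,145],[229.5,255.5],[329,219],[267.4,199.07],[271.68,222.77]])
fb=np.array([[249.75,160.9],[249.41,175.75]])
# wrist: slot top edges + left/right extent of far half ; model edges
def edges(p):
    x,y,yaw,q,lk=p;Rq=R.from_euler('y',q);H=np.array([.06,0,.11])
    e=np.array([[s*.015,t,0] for s in(-1,1) for t in(-.035,.035)]); e=R.from_euler('z',-lk).apply(e)+[-.085,0,.142]
    return R.from_euler('z',yaw).apply(Rq.apply(e-H)+H)+[x,y,0]
# collar outer ellipse extents left/right from dark pixels
g=c['img'].max(2); row=g[203]; print(row[160:182].tolist(),row[262:284].tolist())
def res(p):
    d,pc,cc,f,_=model(p); A=proj(a,np.r_[d,pc,cc])-oa; B=2*(proj(b,cc).mean(0)-fb.mean(0))
    e=proj(c,edges(p)); r=[]
    for E,(i,j) in((E1,(0,1)),(E2,(2,3))):
        k=np.polyfit(E[:,0],E[:,1],1); r+=list(np.polyval(k,e[[i,j],0])-e[[i,j],1])
    return np.r_[A.ravel(),B,2*np.array(r),1*(proj(c,f[:1])[0,0]-221.5),(p[3]-.1)/.03]
s=least_squares(res,np.load('pose.npy'),loss='soft_l1');print(s.x.round(4),res(s.x).round(1)[16:])
p=s.x;np.save('pose2.npy',p);f=model(p)[3];p0=p.copy();p0[3]=0;print(f.round(4),model(p0)[3].round(4),'slot',90+np.degrees(p[2]-p[4]),'yaw',np.degrees(p[2]))
E
```

```text
yellow top/left/right [176 161] [266 194] [(185, np.float64(194.5)), (209, np.float64(194.5)), (233, np.float64(193.5)), (257, np.float64(193.5))] [(185, np.float64(220.5)), (221, np.float64(219.5)), (245, np.float64(219.5))]
[136, 136, 136, 136, 136, 138, 130, 64, 36, 32, 33, 18, 11, 11, 10, 10, 19, 60, 110, 94, 89, 87] [90, 90, 89, 90, 91, 89, 99, 113, 59, 16, 27, 34, 34, 44, 86, 132, 134, 133, 132, 132, 132, 133]
[0.649  0.0173 0.3428 0.0882 0.1756] [ 0.2 -3.5  1.   0.5 -0.4 -0.1 -0.  -0.4]
[[ 0.5722 -0.0101  0.1546]
 [ 0.5704 -0.0107  0.1337]] [[ 0.569  -0.0113  0.142 ]
 [ 0.569  -0.0113  0.121 ]] slot 99.57787743898936 yaw 19.640569562008533
```

arm_command(
  rows=[
    {"dx": -14.3, "dy": -36, "dz": 0, "yaw": -0.5, "hand": -0.2},
    {"dx": 0, "dy": 0, "dz": 30, "yaw": 0, "hand": -0.2},
    {"dx": 0, "dy": 0, "dz": 30, "yaw": 0, "hand": -0.2},
    {"dx": 0, "dy": 0, "dz": 30, "yaw": 0, "hand": -0.2},
    {"dx": 0, "dy": 0, "dz": 0, "yaw": 0, "hand": -0.2},
  ],
)

```text
t: 2.7
tcp_pos: [0.5674, -0.0106, 0.1673]
orientation: [-0.005, -0.083, 0.997, 0.001]
wrist_force: [-0.9, 0.3, -0.1]
grip_width: 0.599
grip_force: 0.0
```

```bash
python3 - <<'E'
from fit import *
c=snap('wrist','w3')
st=manip.get_state();print(st['t'],st['tcp_pos'],st['wrist_force'],proj(c,model(np.load('pose2.npy'))[3]), proj(c,[st['tcp_pos']]))
cv2.imwrite('pics/w3c.png',cv2.resize(c['img'][100:300,120:400],None,fx=2.8,fy=2.8)[:,:,::-1])
E
```

```text
2.75 [ 0.56909569 -0.01076489  0.17030612] [ 0.552146   -0.78403554  0.39227169] [[254.79722325 232.20827915]
 [254.27146865 219.87155834]] [[254.70224466 236.87348077]]
```

View pics/w3c.png

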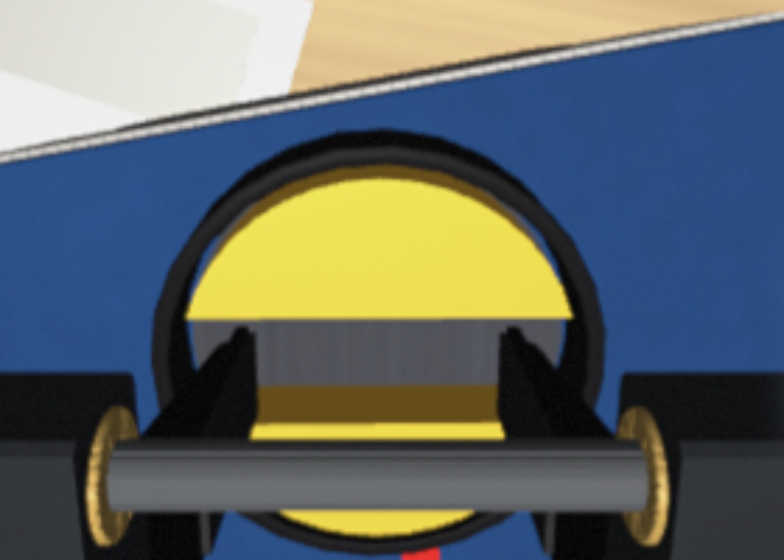

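The slot spans crop rows 320–423, centred where predicted, and both fingertips sit over it. Descending now.

arm_command(
  rows=[
    {"dx": -1, "dy": 0, "dz": 12, "yaw": 0, "hand": -0.2},
    {"dx": 0, "dy": 0, "dz": 12, "yaw": 0, "hand": -0.2},
    {"dx": 0, "dy": 0, "dz": 10, "yaw": 0, "hand": -0.2},
    {"dx": 0, "dy": 0, "dz": 0, "yaw": 0, "hand": -0.2},
  ],
)

```text
t: 3.15
tcp_pos: [0.5707, -0.0106, 0.1369]
orientation: [-0.001, -0.084, 0.996, 0.0]
wrist_force: [-0.2, 0.8, -0.3]
grip_width: 0.596
grip_force: 0.0
```

arm_command(
  rows=[
    {"dx": 0, "dy": 0, "dz": 6, "yaw": 0, "hand": -0.2},
    {"dx": 0, "dy": 0, "dz": 6, "yaw": 0, "hand": -0.2},
    {"dx": 0, "dy": 0, "dz": 2, "yaw": 0, "hand": -0.2},
    {"dx": 0, "dy": 0, "dz": 0, "yaw": 0, "hand": -0.2},
    {"dx": 0, "dy": 0, "dz": 0, "yaw": 0, "hand": -0.2},
  ],
)

```text
t: 3.65
tcp_pos: [0.5719, -0.0111, 0.1253]
orientation: [0.0, -0.084, 0.996, -0.0]
wrist_force: [-2.7, -2.0, 4.5]
grip_width: 0.599
grip_force: 2.9
```

arm_command(
  rows=[
    {"dx": 1, "dy": 0, "dz": 3, "yaw": 0, "hand": -0.2},
    {"dx": 0, "dy": 0, "dz": 2, "yaw": 0, "hand": -0.2},
    {"dx": 0, "dy": 0, "dz": 0, "yaw": 0, "hand": -0.2},
    {"dx": 0, "dy": 0, "dz": 0, "yaw": 0, "hand": -0.2},
  ],
)

```text
t: 4.05
tcp_pos: [0.5716, -0.0112, 0.1212]
orientation: [0.001, -0.084, 0.996, -0.0]
wrist_force: [-3.2, -1.6, 7.6]
grip_width: 0.599
grip_force: 5.0
```

arm_command(
  rows=[
    {"dx": 2, "dy": 0, "dz": 3, "yaw": 0, "hand": -0.2},
    {"dx": 0, "dy": 0, "dz": 2, "yaw": 0, "hand": -0.2},
    {"dx": 0, "dy": 0, "dz": 0, "yaw": 0, "hand": -0.2},
    {"dx": 0, "dy": 0, "dz": 0, "yaw": 0, "hand": -0.2},
  ],
)

```text
t: 4.45
tcp_pos: [0.5714, -0.0113, 0.1196]
orientation: [0.003, -0.083, 0.997, -0.0]
wrist_force: [-5.3, -1.0, 18.4]
grip_width: 0.599
grip_force: 10.3
```

The force rose sharply, so the panel is shut. Next is the clockwise turn.

arm_command(
  rows=[
    {"dx": 0, "dy": 0, "dz": 0, "yaw": 6, "hand": -0.2},
    {"dx": 0, "dy": 0, "dz": 0, "yaw": 6, "hand": -0.2},
    {"dx": 0, "dy": 0, "dz": 0, "yaw": 6, "hand": -0.2},
    {"dx": 0, "dy": 0, "dz": 0, "yaw": 6, "hand": -0.2},
    {"dx": 0, "dy": 0, "dz": 0, "yaw": 6, "hand": -0.2},
    {"dx": 0, "dy": 0, "dz": 0, "yaw": 0, "hand": -0.2},
  ],
)

```text
t: 5.05
tcp_pos: [0.571, -0.0128, 0.1198]
orientation: [0.003, 0.178, 0.984, -0.001]
wrist_force: [-7.0, -5.6, 19.4]
grip_width: 0.602
grip_force: 12.2
```

```bash
cat > s.py <<'E'
from fit import *
st=manip.get_state();M=R.from_quat(st['orientation'][[1,2,3,0]]).as_matrix();print(st['t'],st['tcp_pos'].round(4),st['wrist_force'].round(1),st['wrist_torque'].round(2),'y-ang',np.degrees(np.arctan2(M[1,1],M[0,1])).round(1),'tool x',M[:2,0].round(2),'y',M[:2,1].round(2),st['joint_positions'].round(2))
E
python3 s.py
```

```text
5.05 [ 0.571  -0.0128  0.1198] [-7.  -5.6 19.4] [-0.58  1.15 -0.06] y-ang 69.5 tool x [-0.94  0.35] y [0.35 0.94] [-0.12  0.03  1.92 -0.    1.19 -1.33]
```

arm_command(
  rows=[
    {"dx": 0, "dy": 0, "dz": 0, "yaw": 6, "hand": -0.2},
    {"dx": 0, "dy": 0, "dz": 0, "yaw": 6, "hand": -0.2},
    {"dx": 0, "dy": 0, "dz": 0, "yaw": 6, "hand": -0.2},
    {"dx": 0, "dy": 0, "dz": 0, "yaw": 6, "hand": -0.2},
    {"dx": 0, "dy": 0, "dz": 0, "yaw": 6, "hand": -0.2},
    {"dx": 0, "dy": 0, "dz": 0, "yaw": 6, "hand": -0.2},
    {"dx": 0, "dy": 0, "dz": 0, "yaw": 6, "hand": -0.2},
    {"dx": 0, "dy": 0, "dz": 0, "yaw": 6, "hand": -0.2},
    {"dx": 0, "dy": 0, "dz": 0, "yaw": 0, "hand": -0.2},
  ],
)

```text
t: 5.95
tcp_pos: [0.5685, -0.0134, 0.1194]
orientation: [0.001, 0.563, 0.827, -0.002]
wrist_force: [-17.1, -7.3, 24.5]
grip_width: 0.597
grip_force: 13.5
```

```bash
python3 s.py
```

```text
5.95 [ 0.5685 -0.0134  0.1194] [-17.1  -7.3  24.5] [-1.21  2.52  0.04] y-ang 21.5 tool x [-0.37  0.93] y [0.93 0.37] [-0.12  0.03  1.92 -0.    1.2  -0.49]
```

arm_command(
  rows=[
    {"dx": 0, "dy": 0, "dz": 0, "yaw": 5, "hand": -0.2},
    {"dx": 0, "dy": 0, "dz": 0, "yaw": 5, "hand": -0.2},
    {"dx": 0, "dy": 0, "dz": 0, "yaw": 0, "hand": -0.2},
  ],
)

```text
t: 6.25
tcp_pos: [0.569, -0.0104, 0.1195]
orientation: [0.0, 0.628, 0.778, -0.0]
wrist_force: [-14.1, 2.7, 23.7]
grip_width: 0.599
grip_force: 51.1
```

```bash
python3 s.py
```

```text
6.25 [ 0.569  -0.0104  0.1195] [-14.1   2.7  23.7] [0.56 1.95 3.07] y-ang 12.1 tool x [-0.21  0.98] y [0.98 0.21] [-0.11  0.03  1.92 -0.    1.2  -0.32]
```

The wrist torque jumped to 3 N·m, so the fastener is at its stop. I'll relieve the twist and lift clear.

arm_command(
  rows=[
    {"dx": 0, "dy": 0, "dz": -4, "yaw": -5, "hand": -0.2},
    {"dx": 0, "dy": 0, "dz": -6, "yaw": -2, "hand": -0.2},
    {"dx": 0, "dy": 0, "dz": -10, "yaw": 0, "hand": -0.2},
    {"dx": 0, "dy": 0, "dz": -20, "yaw": 0, "hand": -0.2},
    {"dx": 0, "dy": 0, "dz": -40, "yaw": 0, "hand": -0.2},
    {"dx": 0, "dy": 0, "dz": -40, "yaw": 0, "hand": -0.2},
    {"dx": -30, "dy": -20, "dz": -10, "yaw": 0, "hand": -0.2},
    {"dx": 0, "dy": 0, "dz": 0, "yaw": 0, "hand": -0.2},
    {"dx": 0, "dy": 0, "dz": 0, "yaw": 0, "hand": -0.2},
  ],
)

```text
t: 7.15
tcp_pos: [0.5593, -0.0462, 0.2445]
orientation: [-0.0, 0.584, 0.811, 0.0]
wrist_force: [0.1, -0.0, 0.6]
grip_width: 0.6
grip_force: 0.0
```

```bash
python3 s.py; python3 - <<'E'
from fit import *
c=snap('wrist','w4');p=np.load('pose2.npy');p[3]=0;p[4]=np.pi/2
d,pc,cc,f,W=model(p);print(proj(c,np.r_[cc,f[:1],pc]).round(1))
E
```

```text
7.15 [ 0.5593 -0.0462  0.2445] [ 0.1 -0.   0.6] [-0.1   0.07  0.05] y-ang 18.5 tool x [-0.32  0.95] y [0.95 0.32] [-0.18 -0.09  1.82  0.    1.41 -0.5 ]
[[274.7 192.4]
 [274.6 133.4]
 [274.7 163.7]
 [423.7  22.3]
 [394.3 266.2]
 [205.1  27. ]
 [219.3 269.5]]
```

View pics/w4.png

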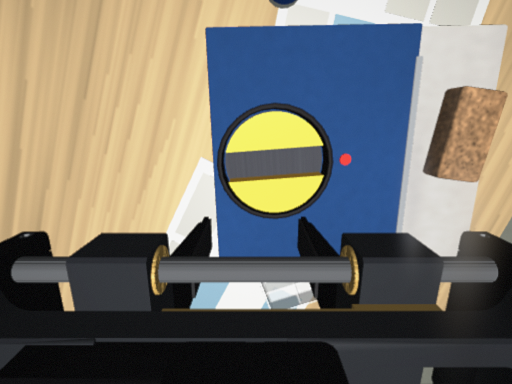

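The picture shows the panel shut, but the slot tilts about 3° short of the panel edge. It was probably dragged back when I eased the twist while still pressing. I'll go back in above the floor, turn to the stop again, ease off without floor contact and lift.

arm_command(
  rows=[
    {"dx": 30, "dy": 20, "dz": 0, "yaw": -4, "hand": -0.2},
    {"dx": 0, "dy": 0, "dz": 40, "yaw": 0, "hand": -0.2},
    {"dx": 0, "dy": 0, "dz": 40, "yaw": 0, "hand": -0.2},
    {"dx": 0, "dy": 0, "dz": 0, "yaw": 0, "hand": -0.2},
    {"dx": 0, "dy": 0, "dz": 18, "yaw": 0, "hand": -0.2},
    {"dx": 0, "dy": 0, "dz": 16, "yaw": 0, "hand": -0.2},
    {"dx": 0, "dy": 0, "dz": 0, "yaw": 0, "hand": -0.2},
  ],
)

```text
t: 7.9
tcp_pos: [0.5673, -0.0109, 0.1285]
orientation: [-0.002, 0.555, 0.832, -0.001]
wrist_force: [-1.0, -0.1, -0.8]
grip_width: 0.602
grip_force: 0.0
```

```bash
python3 s.py
```

```text
7.9 [ 0.5673 -0.0109  0.1285] [-1.  -0.1 -0.8] [-0.1   0.01  0.01] y-ang 22.6 tool x [-0.38  0.92] y [0.92 0.38] [-0.11  0.02  1.91  0.    1.22 -0.51]
```

arm_command(
  rows=[
    {"dx": 0, "dy": 0, "dz": 0, "yaw": 4, "hand": -0.2},
    {"dx": 0, "dy": 0, "dz": 0, "yaw": 4, "hand": -0.2},
    {"dx": 0, "dy": 0, "dz": 0, "yaw": 3, "hand": -0.2},
    {"dx": 0, "dy": 0, "dz": 0, "yaw": 0, "hand": -0.2},
  ],
)

```text
t: 8.3
tcp_pos: [0.5687, -0.0105, 0.1311]
orientation: [-0.0, 0.63, 0.777, -0.0]
wrist_force: [0.7, 3.1, -2.4]
grip_width: 0.602
grip_force: 29.0
```

```bash
python3 s.py
```

```text
8.3 [ 0.5687 -0.0105  0.1311] [ 0.7  3.1 -2.4] [0.56 0.18 2.28] y-ang 12.0 tool x [-0.21  0.98] y [0.98 0.21] [-0.11  0.01  1.91  0.    1.22 -0.32]
```

At the stop again, with 2.3 N·m and no floor load. Easing back to mid-slot at 19.5°, then lifting.

arm_command(
  rows=[
    {"dx": 0, "dy": 0, "dz": 0, "yaw": -4, "hand": -0.2},
    {"dx": 0, "dy": 0, "dz": 0, "yaw": -3, "hand": -0.2},
    {"dx": 0, "dy": 0, "dz": -3, "yaw": 0, "hand": -0.2},
    {"dx": 0, "dy": 0, "dz": -12, "yaw": 0, "hand": -0.2},
    {"dx": 0, "dy": 0, "dz": -20, "yaw": 0, "hand": -0.2},
    {"dx": 0, "dy": 0, "dz": -40, "yaw": 0, "hand": -0.2},
    {"dx": 0, "dy": 0, "dz": -40, "yaw": 0, "hand": -0.2},
    {"dx": -30, "dy": -20, "dz": -10, "yaw": 0, "hand": -0.2},
    {"dx": 0, "dy": 0, "dz": 0, "yaw": 0, "hand": -0.2},
    {"dx": 0, "dy": 0, "dz": 0, "yaw": 0, "hand": -0.2},
  ],
)

```text
t: 9.3
tcp_pos: [0.5596, -0.0465, 0.257]
orientation: [0.001, 0.585, 0.811, 0.001]
wrist_force: [-0.3, 0.4, -0.5]
grip_width: 0.598
grip_force: 0.0
```

```bash
python3 s.py; python3 - <<'E'
from fit import *
c=snap('wrist','w5');p=np.load('pose2.npy');p[3]=0;p[4]=np.pi/2
d,pc,cc,f,W=model(p);print(proj(c,np.r_[cc,f[:1],pc]).round(1))
for n in('w4','w5'):
    k=load(n);m=cv2.inRange(cv2.cvtColor(k['img'],cv2.COLOR_RGB2HSV),(22,120,170),(35,255,255));m[:90]=0;m[225:]=0
    q,l,s,ce=cv2.connectedComponentsWithStats(m);i=[j for j in range(1,q) if s[j,4]>500];P=onplane(k,ce[i],.142)
    v=P[0]-P[1];print(n,P.mean(0).round(4),'slot angle',np.degrees(np.arctan2(v[1],v[0]))-90)
E
```

```text
9.3 [ 0.5596 -0.0465  0.257 ] [-0.3  0.4 -0.5] [-0.06  0.07 -0.  ] y-ang 18.5 tool x [-0.32  0.95] y [0.95 0.32] [-0.18 -0.1   1.8   0.    1.43 -0.5 ]
[[273.6 189. ]
 [273.4 132.4]
 [273.5 161.4]
 [415.9  26. ]
 [389.  260.4]
 [206.7  30.5]
 [220.2 263.8]]
w4 [ 0.569  -0.0109  0.142 ] slot angle 22.77280545686294
w5 [ 0.569  -0.0109  0.142 ] slot angle 19.618283543481496
```

View pics/w5.png

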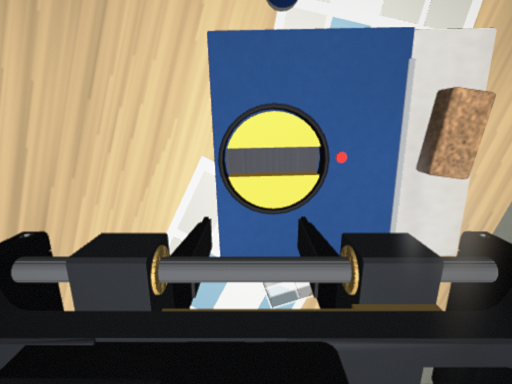

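The slot now lies at 19.6°, exactly along the extractor's x axis. The panel is shut with the fastener centre at (273,160), and the gripper is clear.

```bash
python3 -c "
from plant import manip
print(manip.close_job())"
```

```text
the job is handed in; nothing more can be done
None
```

The panel is pressed shut and the fastener is turned clockwise to its stop, with the gripper clear; the first lift-off dragged the fastener about 3° back, so I turned it to the stop a second time before handing in at 9.3 s.

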